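Set a pair of pressing bars into a gluing board, against its hidden stop

ROBOT

A 6-joint arm with a two-finger parallel gripper is mounted at the origin on the work surface. World frame = base frame: x ahead of the robot, y to its left, z up, the work surface at z = 0. Lengths are in mm, angles in rad, forces in N, time in s.
With the tool pointing down it reaches from about 300 to 750 mm from the base axis. Payload 8.5 kg.
Tool frame: the origin (TCP) lies midway between the tips of the shut fingers; the grasp point (between the pads) lies 19 mm behind it; z points along the fingers, y is the line along which they close (so a half turn about z gives the same grasp; the last joint's range is limited). The gripper opens to 85 mm and grips with 20 to 120 N. Pads are 22 mm wide; open, the fingers measure 114 mm over their backs; the gripper's body (76 mm by 85 mm) begins 54 mm behind the grasp point. The pads swing forward as they close: fully open they stand 13 mm farther back than shut.
Start: joints at [-1.343, 0.381, 1.297, -0, 1.464, -0.215], TCP at [235.651, -496.94, 231.322] pointing down, gripper open.
Joint ranges: [-3.11, 3.11], [-0.89, 2.33], [0.22, 2.48], [-1.42, 4.56], [0.17, 2.85], [-2.88, 2.88]. Speed limits (rad/s): [2.39, 2.39, 3.14, 3.14, 3.14, 3.14].

INTERFACE

Orientations are given as a unit quaternion [x, y, z, w].
In Python, from station import arm, job, grab_frame gives the robot as it stands (arm), with the cameras as plain functions and the job (job).
- The arm moves only by the shell command python3 steer.py 'ROWS' [OPENING] [FORCE]. ROWS is a JSON list of rows, 1 to 8 of them, each of 4 numbers: dx, dy, dz in mm, then a turn about the tool's z in rad; each row shifts and turns the commanded pose from where the row before left it, along the tool's axes as they then stand; what a row does not reach is not made up. A row lasts 1/8 s, in which the tool goes at most 62.5 mm and 0.188 rad, less where a joint would pass 70% of its speed; a pose out of reach is approached as far as the arm can. OPENING is the opening from 0.0 (shut) to 1.0 (fully open), set as the command begins (- or left out keeps the last). The fingers move at their own pace and stop on an object; FORCE is the grip in N (left out, the last holds). Time passes only in rows, so rows that do not move let the fingers close. It prints the time, the measured TCP pose, the force, the opening and the grip force at its end.
- arm.sense(): the state, without advancing time (a new reading comes with each control period).
- grab_frame(name): name is "side" or "top"; returns a dict with "pixels" (384x512x3 uint8, red, green, blue), "camera_matrix" (3x3 intrinsics, pixels), "distortion" ([k1, k2, p1, p2, k3] as OpenCV has them; the pictures are not rectified), "eye" and "orientation" of the camera in the world. Camera axes: x right, y up, looking along -z (the intrinsics and any distortion apply to the point x, -y, -z); pixel columns grow to the right and rows downward; lengths in mm; the calibration is good to about 2 mm. A picture is of the moment at which its call begins. There is no depth.
- job.hand_in(): hands the job in; it is judged then, once.
The state is a dict: "time_s": time; "qpos": joint angles; "qd": joint speeds; "joint_torque": joint torques, N m; "tcp_pos": TCP position; "tcp_rot": TCP orientation; "ft_force": force on the tool from outside, world axes, zero at the start; "moment": the same for the moment, N m; "finger_gap": opening from 0.0 (shut) to 1.0 (fully open); "grip_force": force on a finger pad.
Only numpy, scipy, OpenCV 4.12 (cv2) and the standard library are available. Lean on these libraries where they do the work, as an engineer would, in place of code of your own. Each camera call takes 0.05 s, during which the arm holds its last target. There are 200 camera calls.

TASK

Pick up the two aluminium pressing bars from the sloping rest together, in one grasp, and still holding both lay them flat on the gluing board, in line with its hood. Then slide them into the hood side by side, touching and square to its mouth, until both ends rest against the stop hidden inside. The stop is held by friction only: feel for it with a light push, do not shove it along, and leave the thread cone, the jar and the hammer alone.

Things in the scene. Friction and masses are not known exactly. Their poses are not given: they have to be found in the camera images.
- bar_a: One of two identical plain aluminium bars, 140 long (x) x 16 wide (y) x 18 high (z), about 110 g, a small dark rivet hole near each end of its top. Origin at the bar's centre. It starts on the sloping rest, x pointing up the slope, z square to the slope, on the rest's +y side and 12 farther up the slope than the other bar.
- bar_b: The other identical bar (140 x 16 x 18, origin at its centre), on the rest's -y side, parallel to the first. At the start a gap of 3 to 11 mm separates the two; together they are 32 wide when pressed side to side.
- rest: Fixed plywood rest, its face sloping 30 degrees and rising towards its +x. Origin at the centre of its underside. The face is 180 long up the slope, 130 wide (y); its middle is 75 above the origin. A ledge 10 high crosses the lower end, inner edge 80 down the slope from the middle (68 on the +y half, where the ledge is 12 thicker). Nothing stands beside or above the bars.
- board: Fixed plywood gluing board on the table, 260 (x) x 160 (y) x 12 thick; origin at the centre of its underside. A low wooden hood covers its +x end, from 60 mm past the centre to the edge: its clear space is 26 high and 136 wide, its roof tops out 43 above the table, its sides and back are closed, its mouth looks to the board's -x.
- mouth (a point): Middle of the hood's mouth, on the board's upper surface (12 above the table), axes parallel to the board's: +x leads into the hood. Out of sight inside, a wooden stop rail (130 wide, 22 high) crosses the hood, its face 15 to 40 mm in from the mouth, different each time and not reported. Pushed with more than about 15 N it slides away along +x; otherwise it stays.
- cone: Bystander: grey cone of thread, 48 across, 70 high, standing on the table; origin at the centre of its underside.
- jar: Bystander: glass jar with steel lid, 56 across, 75 high; origin at the centre of its underside.
- hammer: Bystander: wooden-handled steel hammer lying on the table along its own x, handle to -x.

How it is judged (in metres and radians):
On the way, in this order (a step that is already met when the one before it is completed fails the run):
1. both bars lifted clear of the rest together (both centres more than 120 mm above the table), both gripped by the fingers (contact force between the fingers and bar_a above 0.5 N and contact force between the fingers and bar_b above 0.5 N and height (world z) of each of bar_a, bar_b above 0.12 m), for 0.2 s.
2. both bars laid flat on the board, with their centres within 130 mm of the hood's mouth, while the fingers still hold both (contact force between the fingers and bar_a above 0.5 N and contact force between the fingers and bar_b above 0.5 N and z of bar_a in the frame of board between 0.018 and 0.024 m and angle between the z axis of each of bar_a, bar_b and the z axis of board, either way round below 0.09 rad and y of bar_a in the frame of mouth between -0.055 and 0.055 m and x of bar_a in the frame of mouth between -0.13 and 0 m and z of bar_b in the frame of board between 0.018 and 0.024 m and y of bar_b in the frame of mouth between -0.055 and 0.055 m and x of bar_b in the frame of mouth between -0.13 and 0 m), for 0.1 s.
At the end, for the whole second after the job is handed in: Both bars released and at rest, flat on the board within 5 degrees, under 55 mm to either side of the hood's middle, each end within 2 mm of the hidden stop, square to it within 2.8 degrees, less than 3 mm between the bars (z of bar_a in the frame of board between 0.018 and 0.024 m and angle between the z axis of each of bar_a, bar_b and the z axis of board, either way round below 0.09 rad and y of bar_a in the frame of mouth between -0.055 and 0.055 m and (x of stop_c0 in the frame of bar_a between 0.076 and 0.08 m or x of stop_c0 in the frame of bar_a between -0.08 and -0.076 m) and angle between the x axis of each of bar_a, bar_b and the x axis of board, either way round below 0.05 rad and linear speed of each of bar_a, bar_b below 0.01 m/s and z of bar_b in the frame of board between 0.018 and 0.024 m and y of bar_b in the frame of mouth between -0.055 and 0.055 m and (x of stop_c0 in the frame of bar_b between 0.076 and 0.08 m or x of stop_c0 in the frame of bar_b between -0.08 and -0.076 m) and (y of bar_a in the frame of bar_b between 0.014 and 0.019 m or y of bar_a in the frame of bar_b between -0.019 and -0.014 m)); the robot touches nothing.
It fails at once if the stop is shoved along by more than 2.5 mm (distance of stop_c0 from where it was at the start of the episode above 0.0025 m).
It fails at once if the cone is moved by more than 20 mm (distance of cone from where it was at the start of the episode above 0.02 m).
It fails at once if the jar is moved by more than 20 mm (distance of jar from where it was at the start of the episode above 0.02 m).
It fails at once if the hammer is moved by more than 20 mm (distance of hammer from where it was at the start of the episode above 0.02 m).
It also fails if it takes over 70 s, if anything falls off the work surface, if the arm or the gripper's body presses on something with over 40 N, if the wrist force passes 120 N, or if a joint passes its speed limit or range.

## Working session

There is one attempt and no reset: what is moved stays moved. The work goes in short steps, Python scripts to look and compute and a shell command to move; the robot and the scene stay as the last step left them, time stands still between calls to the robot, and variables do not carry over. Pictures are saved under pics/ and viewed, at most 10 in all, crops included, and the job is handed in when it is done.

```bash
ls; mkdir -p pics
python3 - <<'E'
from station import arm, job, grab_frame
import cv2
for n in("side","top"):
    f=grab_frame(n)
    cv2.imwrite(f"pics/{n}0.png",cv2.resize(f["pixels"][:,:,::-1],(800,600),interpolation=cv2.INTER_CUBIC))
    print(n,f["camera_matrix"],f["distortion"],f["eye"],f["orientation"])
print(arm.sense())
E
```

```text
pics
station.py
steer.py
side [[475.22176311   0.         253.40549933]
 [  0.         475.22176311 191.89897381]
 [  0.           0.           1.        ]] [0.02496192 0.         0.         0.         0.        ] [ 189.66745516 1178.47597691  928.06934193] [-0.06997052  0.45788617  0.87659077 -0.13051058]
top [[419.81745159   0.         257.51352669]
 [  0.         419.81745159 195.38259236]
 [  0.           0.           1.        ]] [-0.02790786  0.          0.          0.          0.        ] [ 419.55881485   27.65713867 1525.49293132] [ 0.0305589  -0.03950729 -0.69547444  0.71681283]
{'time_s': 0.1, 'qpos': array([-1.34326791e+00,  3.81159955e-01,  1.29815619e+00,  1.23987613e-06,
        1.46362472e+00, -2.15292802e-01]), 'qd': array([ 5.93215937e-05, -2.04813419e-03, -6.39366191e-04,  1.32897075e-04,
       -1.70787635e-04, -1.44016744e-03]), 'joint_torque': array([ 4.12064619e-03, -4.49221373e+01, -2.31655812e+01, -1.88007139e-04,
        3.66910870e-03,  1.69937817e-05]), 'tcp_pos': array([ 235.61078525, -496.68784543,  230.76640635]), 'tcp_rot': array([ 9.75588434e-01,  2.19605902e-01, -3.50772113e-06, -6.74100413e-04]), 'ft_force': array([-0.2410423 , -0.48404805, -0.12175726]), 'moment': array([-0.05785227,  0.0159503 ,  0.01407173]), 'grip_force': 0.0, 'finger_gap': 1.002142681476328}
```

View pics/side0.png

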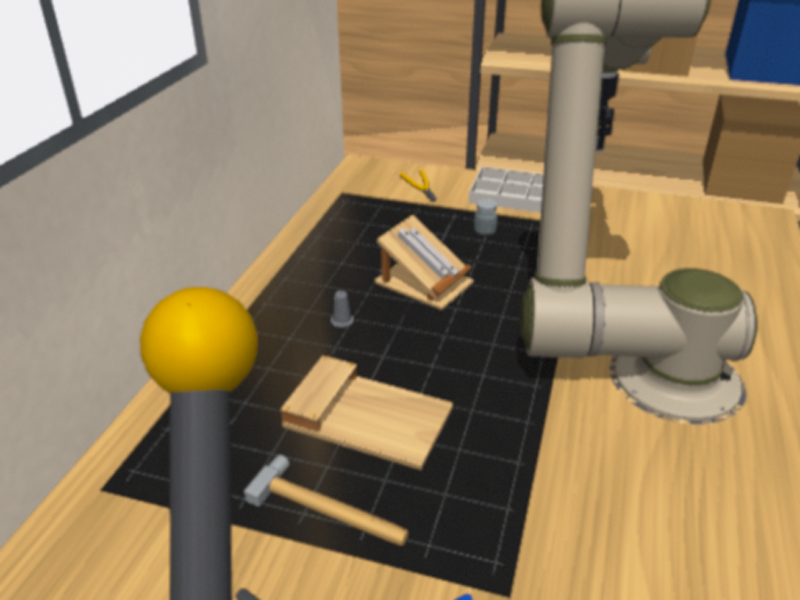

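View pics/top0.png

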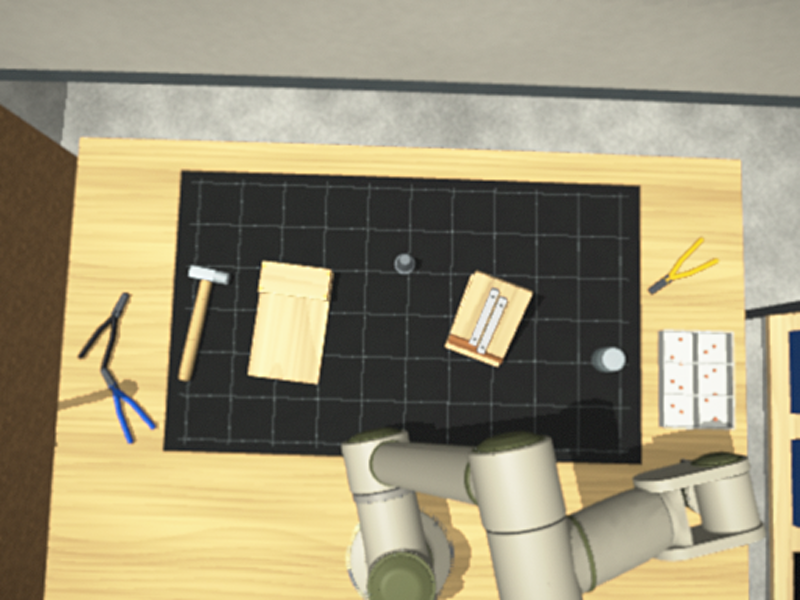

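The side view shows the rest at about (425,260), the board and hood at (370,410), the hammer at (325,500), the cone at (342,310) and the jar at (486,217). In the top view, the rest with the bars is at (488,318) and the board at (290,322), with its hood at the far end (y 262-295). Next I'll zoom in to get exact features.

```bash
cat > h.py <<'E'
from station import arm, job, grab_frame
import numpy as np, cv2
from scipy.spatial.transform import Rotation as R
def grab(n):
    f=grab_frame(n); f["R"]=R.from_quat(f["orientation"]).as_matrix()@np.diag([1,-1,-1.]); return f
def rays(f,px):
    u=cv2.undistortPoints(np.float64(px).reshape(-1,1,2),f["camera_matrix"],f["distortion"]).reshape(-1,2)
    return np.c_[u,np.ones(len(u))]@f["R"].T
def onplane(f,px,z):
    d=rays(f,px); return f["eye"]+d*((z-f["eye"][2])/d[:,2])[:,None]
def tri(f,p,g,q):
    out=[]
    for a,b in zip(rays(f,p),rays(g,q)):
        A=np.c_[a,-b]; s=np.linalg.lstsq(A,np.asarray(g["eye"])-f["eye"],rcond=None)[0]
        P=f["eye"]+a*s[0];Q=g["eye"]+b*s[1]; out.append([*((P+Q)/2),np.linalg.norm(P-Q)])
    return np.array(out)
def proj(f,P):
    Rt=f["R"].T; return cv2.projectPoints(np.float64(P).reshape(-1,1,3),cv2.Rodrigues(Rt)[0],-Rt@f["eye"],f["camera_matrix"],f["distortion"])[0].reshape(-1,2)
def crop(f,x,y,s,w=400,h=300):
    c=f["pixels"][y:y+int(np.ceil(h/s)),x:x+int(np.ceil(w/s)),::-1]
    return cv2.resize(c,None,fx=s,fy=s,interpolation=cv2.INTER_CUBIC)[:h,:w]
E
python3 - <<'E'
from h import *
t,s=grab("top"),grab("side")
im=np.vstack([np.hstack([crop(t,274,172,5),crop(s,234,136,5)]),np.hstack([crop(t,140,164,3.5),crop(s,178,224,3.5)])])
cv2.imwrite("pics/z1.png",im)
E
```

```text
(no output)
```

View pics/z1.png

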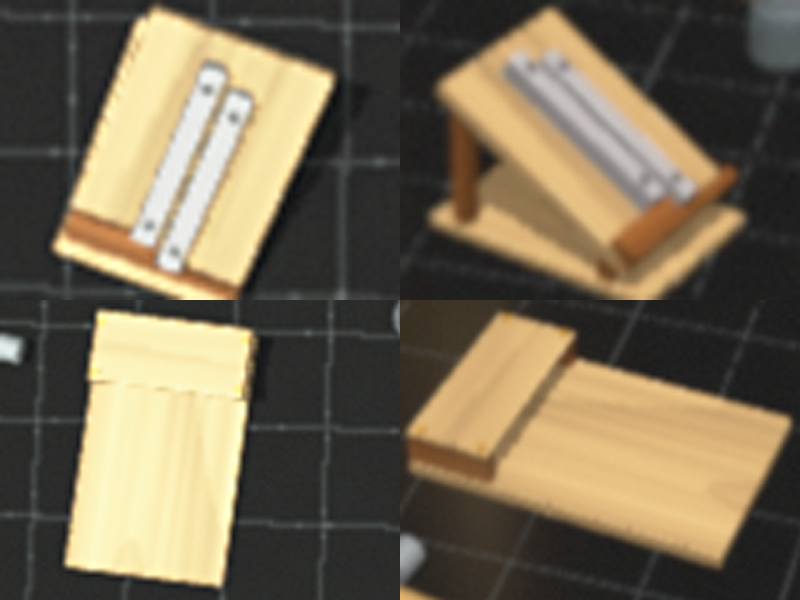

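Top-left tile: rivet holes of bar_a at (208,89) and (149,227), and of bar_b at (233,117) and (174,252). In the side tile they are at (525,65), (651,185), (563,65) and (684,185). The board corners and hood roof corners are clear in the lower tiles. I'll refine these and triangulate.

```bash
cat > m.py <<'E'
from h import *
t,s=grab("top"),grab("side")
def un(p,o,sc,off): return (np.float64(p)-off+.5)/sc-.5+o
def dots(f,P):  # darkness-weighted centroid in a 5x5 native window
    g=cv2.cvtColor(f["pixels"],cv2.COLOR_RGB2GRAY); out=[]
    for p in P:
        c=cv2.getRectSubPix(g.astype(np.float32),(5,5),tuple(map(float,p)))
        w=np.clip(np.median(c)-5-c,0,None)*cv2.getGaussianKernel(5,1.2)@np.eye(5)*cv2.getGaussianKernel(5,1.2).T
        y,x=np.mgrid[-2:3,-2:3]; out.append(p+np.array([(w*x).sum(),(w*y).sum()])/w.sum())
    return np.array(out)
def corner(f,P):
    g=cv2.cvtColor(f["pixels"],cv2.COLOR_RGB2GRAY)
    return cv2.cornerSubPix(g,np.float32(P).reshape(-1,1,2).copy(),(3,3),(-1,-1),(3,30,.01)).reshape(-1,2)
T=un([[208,89],[149,227],[233,117],[174,252]],[274,172],5,0)
S=un([[525,65],[651,185],[563,65],[684,185]],[234,136],5,[400,0])
for a,b in((T,S),(dots(t,T),dots(s,S))):
    X=tri(t,a,s,b); print(X.round(1))
    for i in(0,2):
        d=X[i,:3]-X[i+1,:3]; print("len",np.linalg.norm(d).round(1),"slope",np.degrees(np.arcsin(d[2]/np.linalg.norm(d))).round(1),"yaw",np.arctan2(d[1],d[0]).round(3),"mid",((X[i]+X[i+1])/2).round(1))
TB=un([[65,568],[222,587],[89,381],[247,400],[98,311],[254,330]],[140,164],3.5,[0,300])
SB=un([[722,567],[791,417],[495,460],[577,333],[410,432],[500,312]],[178,224],3.5,[400,300])
for a,b in((TB,SB),(corner(t,TB),corner(s,SB))):
    print("board: front L,R (z12), roof mouth L,R, roof back L,R (z43)");print(tri(t,a,s,b).round(1))
    print(onplane(t,a[:2],12).round(1).tolist(),onplane(t,a[2:],43).round(1).tolist());print("side",onplane(s,b[:2],12).round(1).tolist(),onplane(s,b[2:],43).round(1).tolist())
E
python3 m.py
```

```text
[[ 587.9 -181.3  122.7    4.7]
 [ 493.4 -151.5   61.5    2.4]
 [ 568.2 -200.1  115.9    0.7]
 [ 475.7 -170.6   53.1    4.5]]
len 116.5 slope 31.7 yaw -0.306 mid [ 540.6 -166.4   92.1    3.5]
len 115.6 slope 32.9 yaw -0.308 mid [ 522.  -185.3   84.5    2.6]
[[ 587.9 -181.8  118.8    5.1]
 [ 495.6 -151.6   61.8    1.1]
 [ 568.3 -200.8  114.3    1.6]
 [ 476.4 -172.1   47.     3.4]]
len 112.6 slope 30.4 yaw -0.317 mid [ 541.8 -166.7   90.3    3.1]
len 117.5 slope 34.9 yaw -0.303 mid [ 522.3 -186.5   80.7    2.5]
board: front L,R (z12), roof mouth L,R, roof back L,R (z43)
[[3.986e+02 3.626e+02 6.500e+00 1.100e+00]
 [3.852e+02 2.001e+02 1.420e+01 2.900e+00]
 [5.862e+02 3.399e+02 4.050e+01 3.800e+00]
 [5.745e+02 1.796e+02 3.980e+01 1.500e+00]
 [6.582e+02 3.338e+02 4.420e+01 3.000e+00]
 [6.455e+02 1.750e+02 4.210e+01 3.000e-01]]
[[398.2, 361.3, 12.0], [383.7, 200.1, 12.0]] [[587.8, 340.0, 43.0], [573.4, 179.1, 43.0], [659.8, 334.6, 43.0], [645.2, 174.9, 43.0]]
side [[397.9, 367.6, 12.0], [387.1, 198.0, 12.0]] [[583.1, 342.1, 43.0], [573.8, 183.4, 43.0], [657.2, 332.5, 43.0], [645.2, 176.1, 43.0]]
board: front L,R (z12), roof mouth L,R, roof back L,R (z43)
[[4.011e+02 3.628e+02 7.600e+00 4.000e-01]
 [3.853e+02 2.016e+02 1.410e+01 2.400e+00]
 [5.844e+02 3.378e+02 4.550e+01 7.400e+00]
 [5.718e+02 1.802e+02 4.070e+01 8.500e+00]
 [6.601e+02 3.351e+02 4.380e+01 3.000e-01]
 [6.454e+02 1.776e+02 4.320e+01 1.400e+00]]
[[401.0, 361.8, 12.0], [384.1, 201.6, 12.0]] [[588.3, 339.5, 43.0], [567.4, 178.8, 43.0], [660.4, 335.3, 43.0], [644.7, 177.5, 43.0]]
side [[400.3, 366.8, 12.0], [386.9, 199.6, 12.0]] [[581.7, 335.1, 43.0], [575.1, 183.3, 43.0], [660.4, 334.3, 43.0], [646.2, 177.5, 43.0]]
```

Checks against the text: bar slope about 31-33° (30), gap about 8 mm, top-face middle z 88 (88.6 expected), board front corners about z 10 (12) and roof about z 42 (43). Grasp target is TCP (536,-177.6,80) with tool x at yaw -0.307. The mouth is about (581.5,262) at yaw -0.095.

```bash
cat > go.py <<'E'
# residual in tool axes from the measured pose to x y z yaw
import sys; from h import *
s=arm.sense(); M=R.from_quat(s["tcp_rot"]).as_matrix(); yaw=np.arctan2(M[1,0],M[0,0])
x,y,z,w=map(float,sys.argv[1:5])
print("t",round(s["time_s"],2),"tcp",s["tcp_pos"].round(1),"yaw",yaw.round(4),"q",s["qpos"].round(2),"F",s["ft_force"].round(1),"gap",round(float(s["finger_gap"])*85,1),"grip",round(float(s["grip_force"]),1))
print("tool d",(M.T@(np.array([x,y,z])-s["tcp_pos"])).round(2),"turn",round(-(w-yaw),4))
E
python3 steer.py '[[51,-20,0,0],[51,-20,0,0],[51,-20,0,0],[51,-20,0,0],[51,-20,0,0],[51,-20,0,0],[51,-20,0,0],[51,-20,0,0]]' 0.8 25; python3 go.py 536 -177.6 80 -0.307
```

```text
time_s: 1.3
tcp_pos: [536.8, -176.1, 231.4]
tcp_rot: [0.976, 0.22, 0.0, 0.0]
ft_force: [-0.0, -1.2, 0.1]
finger_gap: 0.795
grip_force: 0.0
t 1.3 tcp [ 536.8 -176.1  231.4] yaw 0.4428 q [-0.53  0.41  1.25 -0.    1.48  0.6 ] F [-0.  -1.2  0.1] gap 67.6 grip 0.0
tool d [ -1.42   1.   151.37] turn 0.7498
```

```bash
python3 steer.py '[[0,0,20,0.1875],[0,0,20,0.1875],[0,0,20,0.1875],[0,0,20,0.1875],[0,0,20,0],[0,0,0,0]]'; python3 go.py 536 -177.6 80 -0.307
python3 - <<'E'
from h import *
t,s=grab("top"),grab("side")
cv2.imwrite("pics/z2.png",np.hstack([crop(t,264,160,5),crop(s,224,120,5)]))
E
```

```text
time_s: 2.05
tcp_pos: [535.2, -177.2, 130.2]
tcp_rot: [0.988, -0.153, -0.001, -0.001]
ft_force: [0.6, -0.6, -0.8]
finger_gap: 0.799
grip_force: 0.0
t 2.05 tcp [ 535.2 -177.2  130.2] yaw -0.307 q [-0.53  0.5   1.42 -0.    1.23  1.35] F [ 0.6 -0.6 -0.8] gap 67.9 grip 0.0
tool d [ 1.04  0.14 50.18] turn -0.0
```

View pics/z2.png

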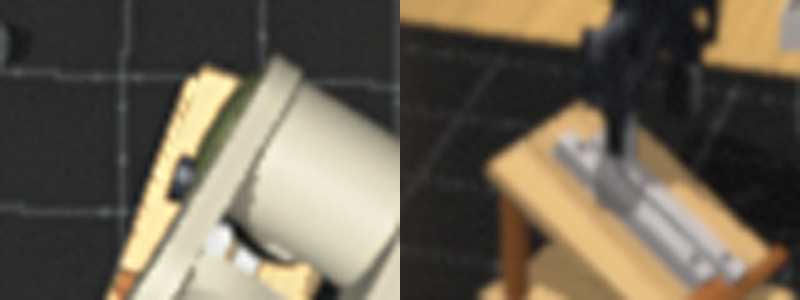

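The side tile shows the near finger at (620,130), just above and beside the middle of the bars. The top view is blocked by the arm. I'll descend and watch the force.

```bash
python3 steer.py '[[1,0,16,0],[0,0,16,0],[0,0,8,0],[0,0,4,0],[0,0,3,0],[0,0,0,0]]' ; python3 go.py 536 -177.6 80 -0.307
python3 - <<'E'
from h import *
cv2.imwrite("pics/z3.png",crop(grab("side"),244,130,10,600,500))
E
```

```text
time_s: 2.9
tcp_pos: [536.8, -177.9, 84.5]
tcp_rot: [0.988, -0.153, 0.0, 0.0]
ft_force: [-0.3, 1.0, -0.1]
finger_gap: 0.803
grip_force: 0.0
t 2.9 tcp [ 536.8 -177.9   84.5] yaw -0.3072 q [-0.53  0.55  1.47  0.    1.12  1.35] F [-0.3  1.  -0.1] gap 68.3 grip 0.0
tool d [-0.84 -0.05  4.46] turn -0.0002
```

View pics/z3.png

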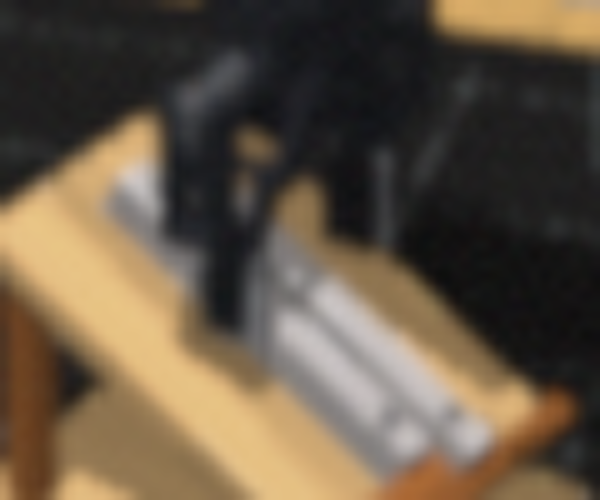

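The fingers straddle both bars. The near tip is at (225,330) beside bar_a and the far finger at (385,240) beyond bar_b. I'll go down 3 mm more and close.

```bash
python3 steer.py '[[-0.5,0,1.5,0],[0,0,1.5,0],[0,0,0,0],[0,0,0,0]]' 0.55 30;python3 steer.py '[[0,0,0,0],[0,0,0,0],[0,0,0,0],[0,0,0,0],[0,0,0,0],[0,0,0,0]]' 0 30; python3 go.py 536 -177.6 80 -0.307
```

```text
time_s: 3.45
tcp_pos: [536.3, -177.7, 81.4]
tcp_rot: [0.988, -0.153, 0.0, 0.0]
ft_force: [-0.2, 0.4, -0.0]
finger_gap: 0.551
grip_force: 0.0
time_s: 4.2
tcp_pos: [536.3, -177.8, 81.6]
tcp_rot: [0.988, -0.153, 0.0, 0.0]
ft_force: [-1.6, 1.2, 6.3]
finger_gap: 0.368
grip_force: 30.2
t 4.2 tcp [ 536.3 -177.8   81.6] yaw -0.3071 q [-0.53  0.56  1.47 -0.    1.11  1.35] F [-1.6  1.2  6.3] gap 31.3 grip 30.2
tool d [-0.37 -0.06  1.63] turn -0.0001
```

Gap 31.3 mm is right for the two bars pressed together (32 wide), and grip is 30 N. Now I'll lift.

```bash
python3 steer.py '[[0,0,-4,0],[0,0,-10,0],[0,0,-25,0],[0,0,-30,0],[0,0,-30,0],[0,0,-25,0],[0,0,0,0],[0,0,0,0]]'; python3 go.py 492 270.5 200 -0.095
python3 - <<'E'
from h import *
t,s=grab("top"),grab("side")
cv2.imwrite("pics/z4.png",np.hstack([crop(t,264,150,5),crop(s,214,80,5)]))
E
```

```text
time_s: 5.2
tcp_pos: [535.8, -177.4, 204.2]
tcp_rot: [0.988, -0.153, -0.001, -0.0]
ft_force: [-1.1, 0.9, -2.3]
finger_gap: 0.364
grip_force: 30.3
t 5.2 tcp [ 535.8 -177.4  204.2] yaw -0.3072 q [-0.53  0.43  1.3   0.    1.41  1.35] F [-1.1  0.9 -2.3] gap 31.0 grip 30.3
tool d [-177.16 -413.72    4.76] turn -0.2122
```

View pics/z4.png

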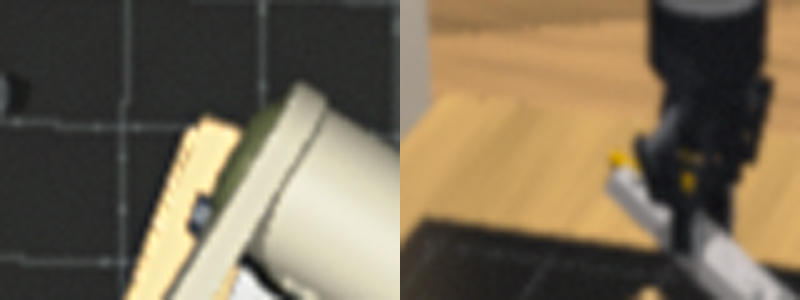

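Both bars are held: the wrist shows about 2.3 N, the weight of two 110 g bars, and the side tile shows them at (700,230) with the slope kept. Moving over the board.

```bash
python3 steer.py '[[-22,-51.7,0,0],[-22,-51.7,0,0],[-22,-51.7,0,0],[-22,-51.7,0,0],[-22,-51.7,0,0],[-22,-51.7,0,0],[-22,-51.7,0,0],[-22,-51.7,0,0]]'; python3 steer.py '[[0,0,0,-0.106],[0,0,0,-0.106],[0,0,20,0],[0,0,20,0],[0,0,20,0],[0,0,20,0],[0,0,0,0]]';python3 go.py 492 270.5 80 -0.095
python3 - <<'E'
from h import *
t,s=grab("top"),grab("side")
cv2.imwrite("pics/z5.png",np.hstack([crop(t,150,154,4),crop(s,178,200,3.5)]))
E
```

```text
time_s: 6.3
tcp_pos: [492.9, 271.5, 204.4]
tcp_rot: [0.988, -0.153, -0.001, 0.0]
ft_force: [0.4, -0.3, -1.7]
finger_gap: 0.362
grip_force: 30.4
time_s: 7.18
tcp_pos: [492.6, 269.4, 123.4]
tcp_rot: [0.999, -0.048, -0.002, 0.001]
ft_force: [-1.1, 0.0, -2.2]
finger_gap: 0.365
grip_force: 30.7
t 7.17 tcp [492.6 269.4 123.4] yaw -0.0952 q [0.29 0.5  1.43 0.   1.21 1.96] F [-1.1  0.  -2.2] gap 31.0 grip 30.7
tool d [-0.47 -1.07 43.43] turn -0.0002
```

View pics/z5.png

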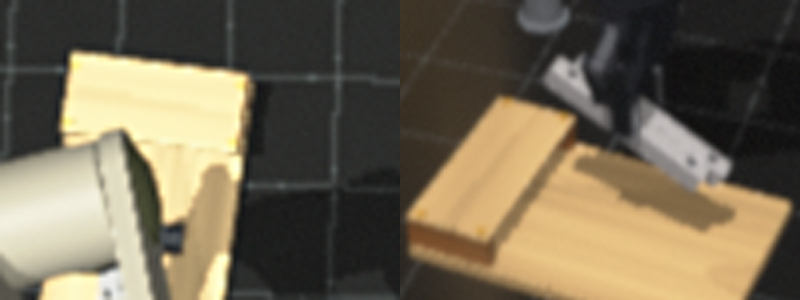

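The bars hang over the board in line with it, with the low ends toward -x, clear of the hood, and the upper end at (565,70) in the side tile. I'll lower them with a light grip so they pivot flat.

```bash
python3 steer.py '[[-0.5,-1,20,0],[0,0,20,0],[0,0,15,0],[0,0,4,0],[0,0,4,0],[0,0,4,0],[0,0,0,0]]' - 20; python3 go.py 492 270.5 20 -0.095;python3 steer.py '[[0,0,4,0],[0,0,4,0],[0,0,4,0],[0,0,4,0],[0,0,4,0],[0,0,0,0]]' ; python3 go.py 492 270.5 20 -0.095
```

```text
time_s: 8.15
tcp_pos: [493.3, 270.9, 58.5]
tcp_rot: [0.999, -0.048, 0.0, -0.0]
ft_force: [-0.4, 0.3, -1.9]
finger_gap: 0.363
grip_force: 30.8
t 8.15 tcp [493.3 270.9  58.5] yaw -0.0952 q [0.29 0.58 1.5  0.   1.06 1.96] F [-0.4  0.3 -1.9] gap 30.9 grip 30.8
tool d [-1.25  0.52 38.49] turn -0.0002
time_s: 8.9
tcp_pos: [492.8, 270.8, 37.9]
tcp_rot: [0.999, -0.048, -0.001, 0.0]
ft_force: [2.8, -0.1, 2.2]
finger_gap: 0.362
grip_force: 31.5
t 8.9 tcp [492.8 270.8  37.9] yaw -0.0952 q [0.29 0.61 1.52 0.   1.01 1.96] F [ 2.8 -0.1  2.2] gap 30.7 grip 31.5
tool d [-0.73  0.33 17.9 ] turn -0.0002
```

```bash
python3 steer.py '[[0,0,4,0],[0,0,4,0],[0,0,3,0],[0,0,0,0]]' 0 20; python3 go.py 492 270.5 20 -0.095;python3 steer.py '[[0,0,2,0],[0,0,2,0],[0,0,0,0]]' ; python3 go.py 492 270.5 20 -0.095
python3 - <<'E'
from h import *
t,s=grab("top"),grab("side")
cv2.imwrite("pics/z6.png",np.hstack([crop(t,150,154,4),crop(s,208,224,5)]))
E
```

```text
time_s: 9.4
tcp_pos: [492.7, 270.7, 26.9]
tcp_rot: [0.999, -0.048, -0.001, 0.0]
ft_force: [1.8, -1.0, 0.7]
finger_gap: 0.365
grip_force: 31.6
t 9.4 tcp [492.7 270.7  26.9] yaw -0.0952 q [0.29 0.63 1.53 0.   0.98 1.96] F [ 1.8 -1.   0.7] gap 31.1 grip 31.6
tool d [-0.68  0.3   6.87] turn -0.0002
time_s: 9.78
tcp_pos: [493.1, 270.8, 23.2]
tcp_rot: [0.999, -0.048, -0.0, 0.0]
ft_force: [2.8, -0.2, 0.9]
finger_gap: 0.366
grip_force: 31.7
t 9.78 tcp [493.1 270.8  23.2] yaw -0.0953 q [0.29 0.63 1.53 0.   0.97 1.96] F [ 2.8 -0.2  0.9] gap 31.1 grip 31.7
tool d [-1.03  0.38  3.17] turn -0.0003
```

View pics/z6.png

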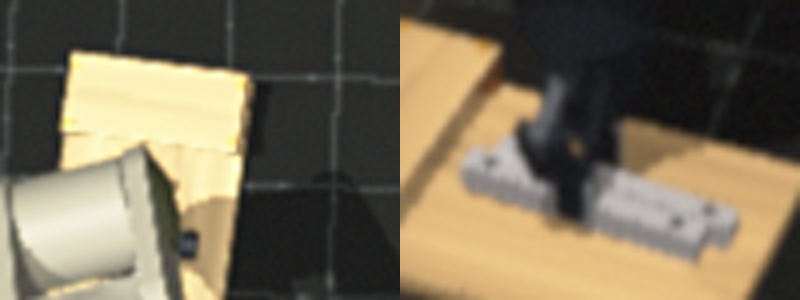

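The bars are nearly flat on the board and the ends still differ by 12 mm ((700,250) against (735,225)). I'll press on in small steps until the force rises.

```bash
for i in 1; do python3 steer.py '[[0,0,1,0],[0,0,0,0]]'|grep force; python3 steer.py '[[0,0,1,0],[0,0,0,0]]'|grep force; python3 steer.py '[[0,0,1,0],[0,0,0,0]]'|grep force; done; python3 go.py 492 270.5 20 -0.095
```

```text
ft_force: [3.0, 0.4, 1.7]
grip_force: 31.7
ft_force: [2.8, -0.8, 3.1]
grip_force: 31.8
ft_force: [2.1, 0.4, 1.9]
grip_force: 31.8
t 10.62 tcp [493.1 270.8  20.3] yaw -0.0952 q [0.29 0.64 1.54 0.   0.97 1.96] F [2.1 0.4 1.9] gap 30.5 grip 31.8
tool d [-1.07  0.41  0.25] turn -0.0002
```

```bash
cat > ok.py <<'E'
# exit 1 if the vertical / horizontal force has risen beyond the limits argv[1] argv[2]
import sys; from h import *
F=np.array(arm.sense()["ft_force"]); print(F.round(1), arm.sense()["tcp_pos"].round(1)); sys.exit(int(abs(F[2])>float(sys.argv[1]) or np.hypot(F[0],F[1])>float(sys.argv[2])))
E
S='python3 ok.py 9 15'
python3 steer.py '[[0,0,0.7,0],[0,0,0,0]]'>/dev/null; $S && python3 steer.py '[[0,0,0.7,0],[0,0,0,0]]'>/dev/null; $S && python3 steer.py '[[0,0,0.7,0],[0,0,0,0]]'>/dev/null; $S && python3 steer.py '[[0,0,0.7,0],[0,0,0,0]]'>/dev/null; $S && python3 steer.py '[[0,0,0.7,0],[0,0,0,0]]'>/dev/null; $S
```

```text
[ 1.7 -0.6  2.1] [493.2 270.8  19.6]
[ 2.7 -1.6  2.7] [493.3 270.7  19. ]
[ 1.3 -1.7  8.1] [493.3 270.8  18.8]
[ 1.  -1.9 13.8] [493.4 270.7  18.7]
[ 1.  -1.9 13.8] [493.4 270.7  18.7]
```

```bash
python3 steer.py '[[0,0,0.3,0],[0,0,0,0],[0,0,0,0]]'
python3 - <<'E'
from h import *
cv2.imwrite("pics/z7.png",crop(grab("side"),218,236,10,700,500))
E
```

```text
time_s: 12.0
tcp_pos: [493.4, 270.7, 18.7]
tcp_rot: [0.999, -0.048, 0.001, -0.0]
ft_force: [-1.0, -3.0, 17.5]
finger_gap: 0.365
grip_force: 33.5
```

View pics/z7.png

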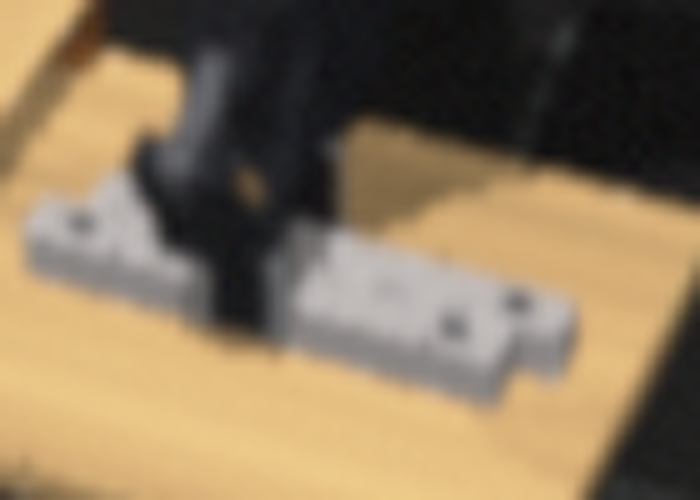

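Both bars lie flat with no gap under their edges, held together, with bar_b's end 12 mm behind bar_a's. I'll relieve the press, open, rise, and look.

```bash
python3 steer.py '[[0,0,-1.5,0],[0,0,0,0]]'; python3 steer.py '[[0,0,0,0],[0,0,0,0],[0,0,0,0]]' 0.65 20|tail -3; python3 steer.py '[[0,0,-20,0],[0,0,-50,0],[-40,0,-60,0],[-60,0,-20,0],[-60,0,0,0],[-10,-60,0,0],[0,-60,0,0],[0,-60,0,0]]' 0
cat > look.py <<'E'
from h import *
import sys
t,s=grab("top"),grab("side")
cv2.imwrite(sys.argv[1],np.hstack([crop(t,145,160,5),crop(s,208,226,5)]))
E
python3 look.py pics/z8.png; python3 go.py 400 280 20 -0.095
```

```text
time_s: 12.3
tcp_pos: [493.0, 270.8, 18.7]
tcp_rot: [0.999, -0.048, -0.0, -0.0]
ft_force: [1.8, -1.5, 6.0]
finger_gap: 0.361
grip_force: 32.3
ft_force: [1.0, -0.4, 0.2]
finger_gap: 0.651
grip_force: 0.0
time_s: 13.68
tcp_pos: [346.6, 467.5, 160.6]
tcp_rot: [0.999, -0.047, 0.0, -0.0]
ft_force: [0.5, 0.3, 0.5]
finger_gap: 0.002
grip_force: 0.0
t 13.78 tcp [346.6 469.7 159.6] yaw -0.0916 q [0.73 0.5  1.32 0.   1.32 2.39] F [-0.7 -0.4 -0.2] gap -0.0 grip 0.0
tool d [ 70.54 184.18 139.34] turn 0.0034
```

View pics/z8.png

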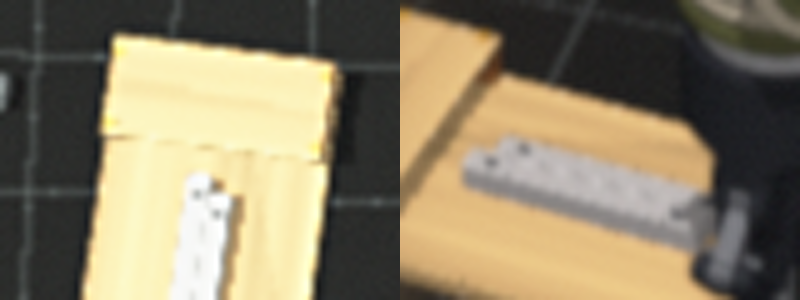

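The bars lie flat side by side, with front rivets at (195,191) and (218,214) in the top tile. I have used my 10 pictures, so from here I'll measure by code only.

```bash
cat > bars.py <<'E'
from h import *
t=grab("top"); hsv=cv2.cvtColor(t["pixels"],cv2.COLOR_RGB2HSV)
m=((hsv[...,1]<45)&(hsv[...,2]>140)).astype(np.uint8); m[:, :150]=0; m[:,225:]=0; m[:165]=0; m[252:]=0
n,l,st,c=cv2.connectedComponentsWithStats(m); k=1+np.argmax(st[1:,4]); print("bbox",st[k])
v,u=np.nonzero(l==k); P=onplane(t,np.c_[u,v],30)[:,:2]
yaw=-0.095; M=np.array([[np.cos(yaw),np.sin(yaw)],[-np.sin(yaw),np.cos(yaw)]])
B=(P-[581.5,262])@M.T
r=cv2.minAreaRect(B.astype(np.float32)); print("mouth-frame rect",r)
for lo in np.arange(-24,30,4):
    s=B[(B[:,1]>=lo)&(B[:,1]<lo+4)]
    if len(s)>4: print(int(lo),len(s),"x",s[:,0].min().round(1),s[:,0].max().round(1))
c=B[(B[:,0]>-140)&(B[:,0]<-25)]
for a in(-140,-110,-80,-50):
    q=c[(c[:,0]>=a)&(c[:,0]<a+30)]; print(a,"y",q[:,1].min().round(1),q[:,1].max().round(1),q[:,1].mean().round(2))
E
python3 bars.py
```

```text
bbox [177 194  15  44 386]
mouth-frame rect ((-93.12163543701172, -0.37418365478515625), (35.267662048339844, 152.84286499023438), 89.89180755615234)
-20 22 x -160.8 -35.3
-16 42 x -168.2 -32.2
-12 40 x -168.7 -32.7
-8 43 x -169.6 -29.6
-4 46 x -166.5 -22.9
0 44 x -156.0 -19.8
4 45 x -156.5 -16.7
8 45 x -157.4 -17.1
12 45 x -157.8 -21.1
16 14 x -150.8 -21.6
-140 y -18.0 17.3 -0.46
-110 y -18.0 17.3 -0.46
-80 y -18.1 16.8 -0.64
-50 y -18.1 16.8 0.59
```

The bars are square to the board and centred on the hood. Their rear ends are at x=-157 (a) and -169 (b) in the mouth frame. I'll come down behind them with shut fingers at x=-190.

```bash
python3 go.py 392.4 279.6 20 -0.095;  python3 steer.py '[[15,46,0,0.0034],[16,47,0,0],[16,47,0,0],[16,47,0,0],[0,0,0,0]]' 0 20;python3 go.py 392.4 279.6 20 -0.095
```

```text
t 13.82 tcp [346.4 467.3 159.5] yaw -0.0924 q [0.73 0.49 1.32 0.   1.32 2.39] F [ 0.5 -1.1 -0.1] gap 0.3 grip 0.0
tool d [ 63.18 182.57 139.57] turn 0.0026
time_s: 14.45
tcp_pos: [391.6, 270.1, 160.7]
tcp_rot: [0.999, -0.052, -0.0, 0.0]
ft_force: [0.5, 0.4, 0.2]
finger_gap: 0.005
grip_force: 0.0
t 14.45 tcp [391.6 270.1 160.7] yaw -0.1035 q [ 0.35  0.32  1.61 -0.    1.21  2.03] F [0.5 0.4 0.2] gap 0.4 grip 0.0
tool d [-8.0000e-02 -9.6200e+00  1.4069e+02] turn -0.0085
```

```bash
python3 steer.py '[[0,-9.5,30,-0.008],[0,0,40,0],[0,0,40,0],[0,0,20,0],[0,0,9,0],[0,0,0,0],[0,0,0,0]]' 0 20;python3 go.py 392.4 279.6 20 -0.095
```

```text
time_s: 15.32
tcp_pos: [392.7, 283.0, 22.3]
tcp_rot: [0.999, -0.045, 0.001, -0.0]
ft_force: [0.6, -0.2, -1.1]
finger_gap: -0.004
grip_force: 0.0
t 15.32 tcp [392.7 283.   22.3] yaw -0.0906 q [0.38 0.54 1.76 0.   0.84 2.04] F [ 0.6 -0.2 -1.1] gap -0.3 grip 0.0
tool d [-0.04  3.41  2.33] turn 0.0044
```

```bash
cat > mf.py <<'E'
# mouth-frame TCP and push force along the hood; exit 1 above the limit
import sys; from h import *
s=arm.sense(); c,n=np.cos(-.095),np.sin(-.095); d=s["tcp_pos"]-[581.5,262,0]; F=s["ft_force"]
f=F[0]*c+F[1]*n; print("t %.2f X %.2f Y %.2f z %.1f push %.2f Fz %.1f"%(s["time_s"],d[0]*c+d[1]*n,-d[0]*n+d[1]*c,s["tcp_pos"][2],f,F[2])); sys.exit(int(abs(f)>float(sys.argv[1])))
E
python3 steer.py '[[0,3.4,2,0.0044],[0,0,0,0]]'>/dev/null; python3 mf.py 5
python3 steer.py '[[3,0,0,0],[3,0,0,0],[3,0,0,0],[3,0,0,0],[3,0,0,0],[0,0,0,0]]'>/dev/null; python3 mf.py 5 && python3 steer.py '[[4,0,0,0],[4,0,0,0],[4,0,0,0],[4,0,0,0],[4,0,0,0],[3,0,0,0],[2,0,0,0],[0,0,0,0]]'>/dev/null; python3 mf.py 5;python3 go.py 392.4 279.6 20 -0.095; python3 bars.py
```

```text
t 15.57 X -190.13 Y -0.87 z 19.7 push 0.14 Fz -0.5
t 16.32 X -174.81 Y -0.63 z 19.5 push 0.17 Fz -1.3
t 17.32 X -149.83 Y -0.64 z 19.5 push 0.32 Fz -0.2
t 17.32 tcp [432.3 275.6  19.5] yaw -0.0951 q [ 0.34  0.58  1.68 -0.    0.88  2.  ] F [ 0.3 -0.1 -0.2] gap 0.1 grip 0.0
tool d [-40.09  -0.22  -0.5 ] turn -0.0001
bbox [ 150  188   44   64 1440]
mouth-frame rect ((-112.95072174072266, 43.61524200439453), (227.77110290527344, 146.83555603027344), 5.127864837646484)
-24 15 x -217.0 -2.4
-20 47 x -217.4 0.7
-16 51 x -217.8 3.8
-12 52 x -211.3 3.4
-8 56 x -208.3 2.9
-4 57 x -208.7 -1.1
0 62 x -213.1 -1.5
4 67 x -213.5 1.6
8 69 x -217.5 1.1
12 70 x -217.9 0.7
16 64 x -218.3 3.8
20 43 x -218.8 -87.1
24 44 x -223.1 -91.1
28 43 x -223.6 -91.5
-140 y -6.9 115.4 49.31
-110 y -18.0 62.1 19.91
-80 y -19.1 18.8 -0.76
-50 y -20.1 18.8 -0.66
```

Both fronts are level at about +2 past the mouth and the push force is under 1 N. The stop can't be nearer than TCP X of about -136, so I'll approach slowly and feel for it.

```bash
python3 steer.py '[[2,0,0,0],[2,0,0,0],[2,0,0,0],[1,0,0,0],[0,0,0,0]]'>/dev/null; K='python3 mf.py 2.5'
$K && python3 steer.py '[[0.6,0,0,0],[0.6,0,0,0],[0,0,0,0]]'>/dev/null && $K && python3 steer.py '[[0.6,0,0,0],[0.6,0,0,0],[0,0,0,0]]'>/dev/null && $K && python3 steer.py '[[0.6,0,0,0],[0.6,0,0,0],[0,0,0,0]]'>/dev/null && $K && python3 steer.py '[[0.6,0,0,0],[0.6,0,0,0],[0,0,0,0]]'>/dev/null && $K && python3 steer.py '[[0.6,0,0,0],[0.6,0,0,0],[0,0,0,0]]'>/dev/null && $K && python3 steer.py '[[0.6,0,0,0],[0.6,0,0,0],[0,0,0,0]]'>/dev/null && $K && python3 steer.py '[[0.6,0,0,0],[0.6,0,0,0],[0,0,0,0]]'>/dev/null && $K && python3 steer.py '[[0.6,0,0,0],[0.6,0,0,0],[0,0,0,0]]'>/dev/null && $K
```

```text
t 18.00 X -143.03 Y -0.64 z 19.5 push -1.76 Fz 1.9
t 18.38 X -141.93 Y -0.65 z 19.5 push -2.53 Fz 1.7
```

```bash
for i in 1 2 3; do python3 steer.py '[[0,0,0,0]]'>/dev/null; python3 mf.py 9; done; python3 bars.py | sed -n 3,14p
```

```text
t 18.50 X -141.93 Y -0.65 z 19.5 push -1.85 Fz 0.6
t 18.62 X -141.95 Y -0.67 z 19.5 push -2.44 Fz 1.4
t 18.75 X -141.97 Y -0.67 z 19.5 push -1.73 Fz 2.6
-24 21 x -217.0 -2.4
-20 45 x -213.9 0.7
-16 50 x -207.4 4.3
-12 52 x -200.9 3.4
-8 52 x -201.3 2.9
-4 53 x -201.8 -4.7
0 60 x -205.7 -1.5
4 62 x -206.1 1.6
8 69 x -210.5 1.1
12 70 x -210.9 4.2
16 66 x -211.4 3.8
20 43 x -211.8 -80.1
```

A steady 2 N over 1.2 mm of travel is sliding friction; the stop would add about 8 N/mm. I'll go on with a limit of 4.5 N and a step of 0.8 mm.

```bash
K='python3 mf.py 4.5'
$K && python3 steer.py '[[0.4,0,0,0],[0.4,0,0,0],[0,0,0,0]]'>/dev/null && $K && python3 steer.py '[[0.4,0,0,0],[0.4,0,0,0],[0,0,0,0]]'>/dev/null && $K && python3 steer.py '[[0.4,0,0,0],[0.4,0,0,0],[0,0,0,0]]'>/dev/null && $K && python3 steer.py '[[0.4,0,0,0],[0.4,0,0,0],[0,0,0,0]]'>/dev/null && $K && python3 steer.py '[[0.4,0,0,0],[0.4,0,0,0],[0,0,0,0]]'>/dev/null && $K && python3 steer.py '[[0.4,0,0,0],[0.4,0,0,0],[0,0,0,0]]'>/dev/null && $K && python3 steer.py '[[0.4,0,0,0],[0.4,0,0,0],[0,0,0,0]]'>/dev/null && $K && python3 steer.py '[[0.4,0,0,0],[0.4,0,0,0],[0,0,0,0]]'>/dev/null && $K && python3 steer.py '[[0.4,0,0,0],[0.4,0,0,0],[0,0,0,0]]'>/dev/null && $K && python3 steer.py '[[0.4,0,0,0],[0.4,0,0,0],[0,0,0,0]]'>/dev/null && $K && python3 steer.py '[[0.4,0,0,0],[0.4,0,0,0],[0,0,0,0]]'>/dev/null && $K && python3 steer.py '[[0.4,0,0,0],[0.4,0,0,0],[0,0,0,0]]'>/dev/null && $K
```

```text
t 18.80 X -141.95 Y -0.65 z 19.5 push -2.98 Fz 0.5
t 19.18 X -141.21 Y -0.67 z 19.5 push -3.39 Fz 1.4
t 19.55 X -140.32 Y -0.68 z 19.5 push -1.36 Fz 2.4
t 19.93 X -139.52 Y -0.68 z 19.5 push -2.59 Fz 2.1
t 20.30 X -138.73 Y -0.67 z 19.5 push -1.57 Fz 1.5
t 20.68 X -137.94 Y -0.68 z 19.5 push -1.29 Fz 1.9
t 21.05 X -137.11 Y -0.69 z 19.5 push -1.92 Fz 1.4
t 21.43 X -136.33 Y -0.67 z 19.5 push -2.33 Fz 0.5
t 21.80 X -135.55 Y -0.65 z 19.5 push -2.43 Fz 2.3
t 22.18 X -134.74 Y -0.68 z 19.5 push -1.21 Fz 1.9
t 22.55 X -133.93 Y -0.66 z 19.5 push -1.92 Fz 2.0
t 22.93 X -133.12 Y -0.67 z 19.5 push -2.21 Fz 1.2
t 23.30 X -132.30 Y -0.66 z 19.5 push -2.68 Fz 1.1
```

It is friction of about 2 N, with no stop yet. Continuing.

```bash
K='python3 mf.py 4.8'
$K && python3 steer.py '[[0.5,0,0,0],[0.5,0,0,0],[0,0,0,0]]'>/dev/null && $K && python3 steer.py '[[0.5,0,0,0],[0.5,0,0,0],[0,0,0,0]]'>/dev/null && $K && python3 steer.py '[[0.5,0,0,0],[0.5,0,0,0],[0,0,0,0]]'>/dev/null && $K && python3 steer.py '[[0.5,0,0,0],[0.5,0,0,0],[0,0,0,0]]'>/dev/null && $K && python3 steer.py '[[0.5,0,0,0],[0.5,0,0,0],[0,0,0,0]]'>/dev/null && $K && python3 steer.py '[[0.5,0,0,0],[0.5,0,0,0],[0,0,0,0]]'>/dev/null && $K && python3 steer.py '[[0.5,0,0,0],[0.5,0,0,0],[0,0,0,0]]'>/dev/null && $K && python3 steer.py '[[0.5,0,0,0],[0.5,0,0,0],[0,0,0,0]]'>/dev/null && $K && python3 steer.py '[[0.5,0,0,0],[0.5,0,0,0],[0,0,0,0]]'>/dev/null && $K && python3 steer.py '[[0.5,0,0,0],[0.5,0,0,0],[0,0,0,0]]'>/dev/null && $K && python3 steer.py '[[0.5,0,0,0],[0.5,0,0,0],[0,0,0,0]]'>/dev/null && $K && python3 steer.py '[[0.5,0,0,0],[0.5,0,0,0],[0,0,0,0]]'>/dev/null && $K
```

```text
t 23.30 X -132.30 Y -0.66 z 19.5 push -2.68 Fz 1.1
t 23.68 X -131.29 Y -0.66 z 19.5 push -1.63 Fz 1.1
t 24.05 X -130.34 Y -0.68 z 19.5 push -2.67 Fz 1.6
t 24.43 X -129.29 Y -0.66 z 19.5 push -2.26 Fz 1.8
t 24.80 X -128.28 Y -0.66 z 19.5 push -2.09 Fz 1.5
t 25.18 X -127.29 Y -0.68 z 19.5 push -2.49 Fz 0.7
t 25.55 X -126.32 Y -0.68 z 19.5 push -2.30 Fz 1.4
t 25.93 X -125.31 Y -0.67 z 19.5 push -1.59 Fz 1.5
t 26.30 X -124.31 Y -0.66 z 19.5 push -2.02 Fz 1.6
t 26.68 X -123.30 Y -0.68 z 19.5 push -2.06 Fz 1.3
t 27.05 X -122.27 Y -0.66 z 19.5 push -2.16 Fz 0.5
t 27.43 X -121.30 Y -0.67 z 19.5 push -1.45 Fz 1.5
t 27.80 X -120.31 Y -0.66 z 19.5 push -2.39 Fz 0.9
```

```bash
K='python3 mf.py 4.8'
$K && python3 steer.py '[[0.5,0,0,0],[0.5,0,0,0],[0,0,0,0]]'>/dev/null && $K && python3 steer.py '[[0.5,0,0,0],[0.5,0,0,0],[0,0,0,0]]'>/dev/null && $K && python3 steer.py '[[0.5,0,0,0],[0.5,0,0,0],[0,0,0,0]]'>/dev/null && $K && python3 steer.py '[[0.5,0,0,0],[0.5,0,0,0],[0,0,0,0]]'>/dev/null && $K && python3 steer.py '[[0.5,0,0,0],[0.5,0,0,0],[0,0,0,0]]'>/dev/null && $K && python3 steer.py '[[0.5,0,0,0],[0.5,0,0,0],[0,0,0,0]]'>/dev/null && $K && python3 steer.py '[[0.5,0,0,0],[0.5,0,0,0],[0,0,0,0]]'>/dev/null && $K && python3 steer.py '[[0.5,0,0,0],[0.5,0,0,0],[0,0,0,0]]'>/dev/null && $K && python3 steer.py '[[0.5,0,0,0],[0.5,0,0,0],[0,0,0,0]]'>/dev/null && $K && python3 steer.py '[[0.5,0,0,0],[0.5,0,0,0],[0,0,0,0]]'>/dev/null && $K && python3 steer.py '[[0.5,0,0,0],[0.5,0,0,0],[0,0,0,0]]'>/dev/null && $K && python3 steer.py '[[0.5,0,0,0],[0.5,0,0,0],[0,0,0,0]]'>/dev/null && $K
```

```text
t 27.80 X -120.31 Y -0.66 z 19.5 push -2.39 Fz 0.9
t 28.18 X -119.32 Y -0.66 z 19.5 push -2.14 Fz 1.3
t 28.55 X -118.31 Y -0.68 z 19.5 push -1.12 Fz 1.3
t 28.93 X -117.29 Y -0.66 z 19.5 push -2.57 Fz 1.1
t 29.30 X -116.31 Y -0.66 z 19.5 push -1.53 Fz 0.8
t 29.68 X -115.32 Y -0.68 z 19.5 push -2.50 Fz 1.3
t 30.05 X -114.83 Y -0.70 z 19.5 push -4.62 Fz 4.3
t 30.43 X -114.76 Y -0.72 z 19.5 push -8.42 Fz 7.1
```

The stop is felt at X=-114.8, with force rising 2→8.4 N over 1 mm commanded and no further travel, so it held. That puts the bar fronts 36 mm in, inside the 15-40 range. I'll back off, rise, and measure.

```bash
python3 steer.py '[[-1,0,0,0],[-4,0,0,0],[-15,0,0,0],[-10,0,-20,0],[-30,0,-50,0],[-40,0,-50,0],[0,-60,0,0],[0,-60,0,0]]'>/dev/null; python3 steer.py '[[0,-60,0,0],[0,-60,0,0],[0,0,0,0]]'|head -2; python3 bars.py
python3 - <<'E'
from h import *
t=grab("top"); g=cv2.cvtColor(t["pixels"],cv2.COLOR_RGB2GRAY)
# profile across the bars at several stations, mouth frame
c,n=np.cos(-.095),np.sin(-.095)
for X in(-95,-80,-60,-40,-20):
    Y=np.arange(-24,25,2.); P=np.c_[581.5+c*X-n*Y,262+n*X+c*Y,np.full(len(Y),30)]
    q=proj(t,P).astype(np.float32); print(X,cv2.remap(g,q[:,:1],q[:,1:],1).ravel().tolist())
for Y in(-12,-8,-4,4,8,12):
    X=np.arange(-116,-90,2.); P=np.c_[581.5+c*X-n*Y,262+n*X+c*Y,np.full(len(X),30)]
    q=proj(t,P).astype(np.float32); print("Y",Y,cv2.remap(g,q[:,:1],q[:,1:],1).ravel().tolist())
E
```

```text
time_s: 31.8
tcp_pos: [391.5, 523.3, 137.0]
bbox [179 188  15  31 322]
mouth-frame rect ((-50.0109748840332, 0.05633735656738281), (108.5400619506836, 42.55255126953125), 0.056282661855220795)
-24 6 x -53.0 -2.4
-20 29 x -92.8 0.7
-16 34 x -100.7 4.3
-12 33 x -101.2 3.4
-8 33 x -101.6 2.9
-4 26 x -102.1 -8.2
0 25 x -102.5 -12.7
4 33 x -103.0 -2.0
8 34 x -103.4 1.1
12 36 x -104.3 4.2
16 29 x -100.8 3.8
-95 [170, 153, 155, 170, 203, 227, 241, 243, 241, 243, 244, 243, 244, 247, 246, 243, 242, 242, 244, 244, 240, 238, 239, 240, 240]
-80 [166, 153, 147, 167, 194, 231, 248, 250, 251, 251, 245, 234, 210, 206, 230, 243, 246, 246, 245, 239, 234, 234, 236, 238, 239]
-60 [160, 142, 147, 170, 206, 245, 248, 250, 249, 248, 243, 226, 201, 212, 237, 245, 249, 248, 248, 248, 247, 244, 242, 240, 239]
-40 [154, 135, 157, 181, 221, 247, 249, 250, 251, 250, 248, 214, 178, 173, 185, 224, 246, 249, 249, 249, 248, 247, 243, 240, 239]
-20 [144, 140, 162, 194, 235, 248, 249, 249, 246, 237, 220, 183, 164, 167, 197, 240, 247, 250, 248, 247, 247, 245, 243, 240, 239]
Y -12 [239, 239, 238, 237, 236, 233, 231, 237, 242, 245, 243, 240, 229]
Y -8 [236, 236, 236, 235, 234, 232, 235, 244, 249, 251, 245, 236, 206]
Y -4 [237, 237, 238, 237, 236, 235, 239, 246, 249, 250, 246, 237, 221]
Y 4 [241, 241, 241, 241, 240, 239, 237, 238, 243, 246, 248, 244, 239]
Y 8 [242, 242, 242, 241, 241, 241, 240, 242, 246, 247, 247, 237, 224]
Y 12 [243, 243, 242, 242, 241, 241, 240, 243, 246, 247, 246, 241, 229]Traceback (most recent call last):
  File "bars.py", line 14, in <module>
    q=c[(c[:,0]>=a)&(c[:,0]<a+30)]; print(a,"y",q[:,1].min().round(1),q[:,1].max().round(1),q[:,1].mean().round(2))
                                                ~~~~~~~~~~^^
    return umr_minimum(a, axis, None, out, keepdims, initial, where)
ValueError: zero-size array to reduction operation minimum which has no identity
```

The bars are at the stop (rears at -102 and -104), but a dark seam that widens toward the front shows they splayed, touching at the rear and about 4-5 mm apart near the mouth. To mend it, I'll squeeze them square just before the mouth, then nudge them to the stop while held.

```bash
python3 go.py 546.7 265.3 100 -0.095; python3 steer.py '[[42,50,0,0],[42,50,0,0],[42,50,0,0],[42,50,0,0],[0,0,0,0]]' 0.75 20 >/dev/null; python3 go.py 546.7 265.3 100 -0.095
```

```text
t 31.9 tcp [391.9 520.2 137.6] yaw -0.0942 q [ 0.74  0.63  1.13 -0.    1.38  2.41] F [ 0.5  0.4 -0.4] gap -0.2 grip 0.0
tool d [178.06 239.16  37.78] turn 0.0008
t 32.52 tcp [536.5 309.6 138.6] yaw -0.1021 q [ 0.33  0.58  1.24 -0.    1.33  2.01] F [ 0.4  0.9 -0.1] gap 63.8 grip 0.0
tool d [14.68 43.03 38.63] turn -0.0071
```

```bash
python3 steer.py '[[14.7,43,0,-0.007],[0,0,0,0]]' >/dev/null; python3 go.py 546.7 265.3 18.5 -0.095; python3 go.py 546.7 265.3 18.5 -0.095 | tail -1
```

```text
t 32.77 tcp [544.9 268.  138.7] yaw -0.0914 q [ 0.26  0.56  1.28 -0.    1.31  1.92] F [-0.7  0.5  0.2] gap 63.8 grip 0.0
tool d [  2.01   2.46 120.15] turn 0.0036
tool d [  2.01   2.46 120.15] turn 0.0036
```

```bash
python3 steer.py '[[2,2.5,20,0.0036],[0,0,40,0],[0,0,30,0],[0,0,20,0],[0,0,7,0],[0,0,3,0],[0,0,0,0]]' >/dev/null; python3 go.py 546.7 265.3 18.5 -0.095
```

```text
t 33.65 tcp [547.1 268.   19. ] yaw -0.0915 q [0.26 0.7  1.4  0.   1.05 1.92] F [0.4 0.1 0. ] gap 63.8 grip 0.0
tool d [-0.15  2.72  0.52] turn 0.0035
```

```bash
python3 steer.py '[[0,2.7,0,0.0035],[0,0,0,0]]' >/dev/null; python3 go.py 546.7 265.3 18.5 -0.095; python3 steer.py '[[0,0,0,0],[0,0,0,0],[0,0,0,0],[0,0,0,0]]' 0.47 20 | tail -3;python3 steer.py '[[0,0,0,0],[0,0,0,0],[0,0,0,0],[0,0,0,0]]' 0 20 | tail -3; python3 go.py 546.7 265.3 18.5 -0.095;python3 mf.py 9
```

```text
t 33.9 tcp [546.9 264.8  18.7] yaw -0.0954 q [ 0.26  0.7   1.4  -0.    1.04  1.92] F [-0.2 -0.1 -0.6] gap 63.9 grip 0.0
tool d [-0.22 -0.44  0.24] turn -0.0004
ft_force: [0.6, 1.8, 1.0]
finger_gap: 0.467
grip_force: 0.8
ft_force: [0.5, 0.4, 5.0]
finger_gap: 0.367
grip_force: 20.9
t 34.9 tcp [546.9 265.1  18.5] yaw -0.0952 q [ 0.26  0.7   1.4  -0.    1.04  1.92] F [0.5 0.4 5. ] gap 31.2 grip 20.9
tool d [-0.22 -0.22  0.04] turn -0.0002
t 34.90 X -34.74 Y -0.24 z 18.5 push 0.46 Fz 5.0
```

Gap 31.2 mm, so the bars touch and are square to the hood. Now I'll nudge them forward to the stop while held.

```bash
K='python3 mf.py 4.5'
$K && python3 steer.py '[[0.3,0,0,0],[0,0,0,0]]'>/dev/null && $K && python3 steer.py '[[0.3,0,0,0],[0,0,0,0]]'>/dev/null && $K && python3 steer.py '[[0.3,0,0,0],[0,0,0,0]]'>/dev/null && $K && python3 steer.py '[[0.3,0,0,0],[0,0,0,0]]'>/dev/null && $K && python3 steer.py '[[0.3,0,0,0],[0,0,0,0]]'>/dev/null && $K && python3 steer.py '[[0.3,0,0,0],[0,0,0,0]]'>/dev/null && $K
```

```text
t 34.90 X -34.74 Y -0.24 z 18.5 push 0.46 Fz 5.0
t 35.15 X -34.76 Y -0.23 z 18.5 push -1.17 Fz 4.9
t 35.40 X -34.74 Y -0.25 z 18.6 push -2.28 Fz 6.0
t 35.65 X -34.75 Y -0.23 z 18.5 push -3.35 Fz 7.6
t 35.90 X -34.74 Y -0.21 z 18.5 push -5.43 Fz 8.6
```

```bash
K='python3 mf.py 8.5'
python3 steer.py '[[0.3,0,-0.4,0],[0,0,0,0]]'>/dev/null && $K && python3 steer.py '[[0.3,0,-0.4,0],[0,0,0,0]]'>/dev/null && $K && python3 steer.py '[[0.3,0,0,0],[0,0,0,0]]'>/dev/null && $K
```

```text
t 36.15 X -34.45 Y -0.32 z 18.6 push -5.61 Fz 6.7
t 36.40 X -34.45 Y -0.34 z 18.6 push -4.49 Fz 4.0
t 36.65 X -34.45 Y -0.32 z 18.6 push -6.87 Fz 5.1
```

After a 0.3 mm slip it is firm again with the down-force reduced, so the ends are at the stop. I'll relax, release, rise and check.

```bash
python3 steer.py '[[-0.8,0,0,0],[0,0,0,0]]'>/dev/null; python3 mf.py 9;  python3 steer.py '[[0,0,0,0],[0,0,0,0],[0,0,0,0]]' 0.7 20|tail -3; python3 steer.py '[[0,0,-15,0],[0,0,-40,0],[0,0,-60,0],[-40,-30,-20,0],[-30,-55,0,0],[0,-60,0,0],[0,-60,0,0],[0,-60,0,0]]' >/dev/null; python3 steer.py '[[0,0,0,0]]' | head -2
python3 - <<'E'
from h import *
t=grab("top"); g=cv2.cvtColor(t["pixels"],cv2.COLOR_RGB2GRAY)
c,n=np.cos(-.095),np.sin(-.095)
for X in(-95,-80,-60,-40,-20,-10):
    Y=np.arange(-24,25,2.); P=np.c_[581.5+c*X-n*Y,262+n*X+c*Y,np.full(len(Y),30)]
    q=proj(t,P).astype(np.float32); print(X,cv2.remap(g,q[:,:1],q[:,1:],1).ravel().tolist())
E
python3 bars.py 2>/dev/null| head -14
```

```text
t 36.90 X -34.44 Y -0.34 z 18.5 push -5.12 Fz 0.8
ft_force: [0.2, 0.6, -0.2]
finger_gap: 0.701
grip_force: 0.0
time_s: 38.4
tcp_pos: [502.5, 538.6, 153.7]
-95 [154, 150, 142, 140, 147, 154, 159, 157, 154, 155, 156, 154, 156, 163, 162, 157, 157, 158, 164, 170, 170, 177, 191, 207, 226]
-80 [151, 147, 144, 142, 147, 165, 172, 170, 168, 167, 173, 178, 178, 175, 170, 165, 160, 159, 159, 162, 164, 167, 169, 168, 168]
-60 [163, 147, 149, 165, 202, 246, 250, 251, 250, 249, 245, 232, 215, 199, 184, 175, 167, 165, 165, 169, 170, 169, 168, 167, 167]
-40 [158, 140, 154, 172, 215, 245, 249, 249, 248, 246, 244, 238, 233, 239, 244, 247, 249, 251, 250, 248, 221, 193, 174, 162, 163]
-20 [151, 142, 149, 170, 208, 231, 247, 248, 248, 246, 243, 237, 237, 243, 245, 247, 248, 248, 247, 246, 242, 239, 237, 231, 223]
-10 [157, 140, 145, 165, 206, 249, 249, 250, 248, 246, 244, 239, 233, 236, 243, 245, 247, 248, 248, 247, 245, 241, 240, 238, 239]
bbox [180 189  13  30 275]
mouth-frame rect ((-49.569480895996094, -1.1977081298828125), (106.76946258544922, 34.937278747558594), 0.05114210397005081)
-20 20 x -89.3 0.7
-16 33 x -100.7 3.8
-12 31 x -101.2 3.4
-8 31 x -101.6 2.9
-4 32 x -102.1 2.5
0 34 x -102.5 2.0
4 31 x -103.0 1.6
8 31 x -99.9 1.1
12 30 x -100.3 0.7
```

The seam is gone (34.9 mm rectangle width, dip only to 233) and the ends look level. I'll move the arm's shadow away and check the rear ends against each other.

```bash
python3 steer.py '[[-40,-40,0,0],[-40,-40,0,0],[-40,-40,0,0],[0,-20,0,0],[0,0,0,0]]' >/dev/null
python3 - <<'E'
from h import *
t=grab("top"); hsv=cv2.cvtColor(t["pixels"],cv2.COLOR_RGB2HSV)[...,1]
c,n=np.cos(-.095),np.sin(-.095)
X=np.arange(-125,-85,.5)
for Y in(-12,-8,-5,4,8,11):
    P=np.c_[581.5+c*X-n*Y,262+n*X+c*Y,np.full(len(X),30)]
    q=proj(t,P).astype(np.float32); v=cv2.remap(hsv,q[:,:1],q[:,1:],1).ravel().astype(float)
    print("Y",Y,"rear edge",np.interp(.5,(v[:8].mean()-v)/(v[:8].mean()-v[-8:].mean()),X).round(1),"S",v[:8].mean(),v[-8:].mean())
for X0 in(-90,-70,-50,-30,-10):
    Y=np.arange(-24,25,2.); P=np.c_[581.5+c*X0-n*Y,262+n*X0+c*Y,np.full(len(Y),30)]
    q=proj(t,P).astype(np.float32); print(X0,cv2.remap(hsv,q[:,:1],q[:,1:],1).ravel().tolist())
print(arm.sense()["time_s"],arm.sense()["tcp_pos"])
E
```

```text
Y -12 rear edge -103.0 S 65.5 3.375
Y -8 rear edge -103.6 S 70.875 4.625
Y -5 rear edge -104.0 S 71.75 4.0
Y 4 rear edge -104.4 S 62.75 4.375
Y 8 rear edge -104.3 S 61.25 6.0
Y 11 rear edge -103.2 S 59.0 4.875
-90 [100, 94, 60, 20, 9, 2, 4, 5, 5, 5, 4, 4, 3, 4, 4, 5, 4, 4, 5, 8, 25, 42, 56, 65, 66]
-70 [102, 94, 65, 37, 13, 3, 1, 1, 2, 2, 2, 3, 3, 2, 2, 1, 1, 0, 2, 10, 32, 51, 64, 68, 67]
-50 [101, 90, 72, 40, 7, 4, 2, 2, 2, 2, 2, 2, 2, 2, 2, 2, 1, 1, 3, 14, 32, 50, 67, 68, 69]
-30 [104, 95, 78, 35, 9, 4, 2, 2, 2, 2, 2, 2, 3, 3, 3, 2, 1, 2, 3, 14, 28, 48, 64, 69, 70]
-10 [103, 99, 69, 24, 10, 3, 2, 2, 2, 2, 3, 3, 4, 3, 3, 2, 2, 1, 3, 9, 25, 49, 62, 71, 70]
39.175 [398.24892092 684.77609742 154.51449348]
```

The rear ends are level within 0.5 mm at -103.8, which matches the stop contact (-114.8+11). The sides are parallel and the bars touch. Handing in.

```bash
python3 -c "
from station import arm, job, grab_frame
print(job.hand_in())"
```

```text
the job is handed in; nothing more can be done
None
```

I handed the job in at about 39 s with no verdict returned; by camera both bars lie touching and square, rear ends level within 0.5 mm, and by touch they are against the stop, pushed with no more than about 8.4 N.

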